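# Check weight on the inspection balance

## Robot

A 7-joint arm with a two-finger parallel gripper is mounted at the origin on the work surface. World frame = base frame: x ahead of the robot, y to its left, z up, the work surface at z = 0. Lengths are in m, angles in rad, forces in N, time in s.
With the tool pointing down it reaches from about 0.4 to 0.875 m from the base axis. Payload 6.5 kg.
Tool frame: the origin (TCP) lies at the very end of the fingers, on their centre line; the grasp point (between the pads) lies 19 mm behind it (env.grip_point_offset is the distance from the TCP to the grasp point, in m); z points along the fingers, y is the line along which they close (so a half turn about z gives the same grasp; the last joint's range is limited). The gripper opens to 88 mm and grips with 3 to 60 N. Pads are 18 mm wide; open, the fingers measure 123 mm over their backs; the gripper's body (75 mm by 187 mm) begins 45 mm behind the grasp point.
Start: joints at [1.053, 0.536, -0.004, 1.538, 0.003, 1.067, -0.071], TCP at [0.284, -0.585, 0.239] pointing down, gripper open.
Joint ranges: [-2.7, 2.7], [-0.37, 2.16], [-1.27, 1.26], [0.24, 2.4], [-1.31, 4.45], [0.19, 1.91], [-2.76, 2.76]. Speed limits (rad/s): [2.39, 2.39, 3.14, 3.14, 3.14, 3.14, 3.14].

## Interface

Orientations are given as a rotation vector (axis times angle).
In Python, from station import sense, eyes, env gives the robot as it stands. The module is installed in compiled form; this text tells all that it offers.
- The arm moves only by the tool send_rows, never from a script. Its arguments are lists of equal length, an entry for each row: "turn": the turn, a rotation vector about the tool's x, y, z in rad, a list of three; "dp": the shift along the tool's x, y, z in cm, a list of three; "gripper": the closure in counts, from 0 (fully open) to 255 (shut). A call has 1 to 12 rows; each row is the pose to reach, as a shift and turn from the pose commanded when the call began, along the tool's axes at that moment; what a row does not reach only later rows make up. A row lasts 1/10 s, in which the tool goes at most 50 mm and 8.59 degrees, less where a joint would pass 70% of its speed; a pose out of reach is approached as far as the arm can. A call with a gripper value outside its range is refused whole. The fingers move at their own pace and stop on an object; "force" is the grip in N (left out, the last holds). Time passes only in rows, so rows that repeat a pose let the fingers close. It gives the time, the measured TCP pose, the force, the opening and the grip force at its end, in the units of the state.
- sense(): the state, without advancing time (a new reading comes with each control period).
- eyes.read_camera(name): name is "scene" or "top" or "wrist"; returns (picture, depth): 400x640x3 uint8, red, green, blue; 400x640 float32, m along the optical axis (not along the pixel's ray), 0 where there is no reading.
- eyes.camera_info(name): a dict with "intrinsics" (3x3 intrinsics, pixels), "extrinsics" (4x4, takes a point from camera to world coordinates). Camera axes: x right, y down, z forward; pixel columns grow to the right and rows downward; lengths in m; the calibration is good to about 2 mm. A picture is of the moment at which its call begins: read the wrist's pose just before it. camera_info takes no time and is no camera call; for the wrist camera it gives the pose at the moment of the call.
- env.sign_off(): hands the job in; it is judged then, once.
The state is a dict: "t": time; "joint_pos": joint angles; "joint_velocities": joint speeds; "effort": joint torques, N m; "ee_pos": TCP position; "eef_rot": TCP orientation; "wrist_force": force on the tool from outside, world axes, zero at the start; "moment": the same for the moment, N m; "gripper_width": finger opening in m; "gripper_force": force on a finger pad.
Only numpy, scipy, OpenCV 4.12 (cv2) and the standard library are available. Lean on these libraries where they do the work, as an engineer would, in place of code of your own. Each camera call takes 0.05 s, during which the arm holds its last target. There are 200 camera calls.

## Task

The balance has to be checked before the copper parts are weighed: pick up the middle-sized one of the three knobbed steel check weights and set it down gently, upright, in the middle of the balance's round pan, without dropping it or driving the pan down to its stop. Leave the other two weights standing where they are.

Things in the scene. Friction and masses are not known exactly. Their poses are not given: they have to be found in the camera images.
- mid_center (a point): The weight to use: upright polished steel check weight, the middle one in size of three alike in shape: a plain cylinder 27 mm in diameter up to 40 mm above its base, then a narrow neck and a knob 21 mm in diameter on top; 62 mm tall overall, about 200 g. The point is on its axis, half-way up, 31 mm above its base; z is its axis, up when it stands upright.
- large_center (a point): The largest steel check weight of the same knobbed shape, not to be moved: 38 mm in diameter, 78 mm tall, about 500 g. The point is on its axis half-way up, 39 mm above its base.
- small_center (a point): The smallest steel check weight of the same knobbed shape, not to be moved: 21 mm in diameter, 48 mm tall, about 100 g. The point is on its axis half-way up, 24 mm above its base.
- pan_center (a point): Centre of the upper face of the balance's pan: a flat round steel plate, 120 mm across, 88 mm above the bench, on a white housing 200 mm wide that does not move; -x points to its low grey display end, roughly towards the robot; z is up. The pan is sprung and sinks straight down, about 0.8 N per mm, to a hard stop at 9 mm; the middle weight alone sinks it 1 to 3 mm. Empty at the start.
Not all that is in view belongs to the job. What is shaped like the part that bears mid_center but pink is not meant.

How it is judged:
By the outcome, as a careful person would: the job done as asked, in the order asked, and still so for the second after the job is handed in, with the robot touching nothing.
It also fails if it takes over 40 s, if anything falls off the work surface, if the arm or the gripper's body presses on something with over 40 N, if the wrist force passes 120 N, or if a joint passes its speed limit or range.

## Working session

There is one attempt and no reset: what is moved stays moved. The work goes in short steps, Python scripts to look and compute and a tool call to move; the robot and the scene stay as the last step left them, time stands still between calls to the robot, and variables do not carry over. Pictures are saved under pics/ and viewed, at most 10 in all, crops included, and the job is handed in when it is done.

Besides the shell and the picture viewer there is one more tool, called after "Emit:" in YAML: its name, and indented under it one key for each argument. send_rows: Moves the arm, as the interface text tells. Its arguments: {"type":"object","properties":{"turn":{"type":"array"},"dp":{"type":"array"},"gripper":{"type":"array"},"force":{"type":"number"}},"required":["turn","dp","gripper"]}

```bash
mkdir -p pics; cat > h.py <<'E'
import numpy as np, cv2
from scipy.spatial.transform import Rotation as R
from station import sense, eyes, env
def look(n,f):
    i=eyes.camera_info(n); p,d=eyes.read_camera(n)
    cv2.imwrite('pics/'+f+'.png',p[:,:,::-1]); np.savez('pics/'+f,p=p,d=d,K=i['intrinsics'],E=i['extrinsics']); return p,d,i
def cloud(f):
    a=np.load('pics/'+f+'.npz'); K,E,d=a['K'],a['E'],a['d']
    v,u=np.mgrid[:400,:640]
    c=np.stack([(u-K[0,2])/K[0,0]*d,(v-K[1,2])/K[1,1]*d,d],-1)
    return c@E[:3,:3].T+E[:3,3], a['p'], E
def ray(f,u,v,z):
    a=np.load('pics/'+f+'.npz'); K,E=a['K'],a['E']
    r=E[:3,:3]@np.linalg.solve(K,[u,v,1]); o=E[:3,3]
    return o+r*(z-o[2])/r[2]
E
python3 - <<'E'
from h import *
look('top','top0'); look('scene','sc0')
s=sense(); print(s['t'],s['ee_pos'],R.from_rotvec(s['eef_rot']).as_matrix().round(3),s['wrist_force'],s['gripper_width'],env.grip_point_offset)
E
```

```text
0.1 [ 0.2835328  -0.58433072  0.23797109] [[ 0.9    0.437 -0.001]
 [ 0.437 -0.9    0.001]
 [-0.    -0.001 -1.   ]] [ 0.02042761 -0.27650676 -1.10188099] 0.08845265599523891 0.0187
```

View pics/top0.png

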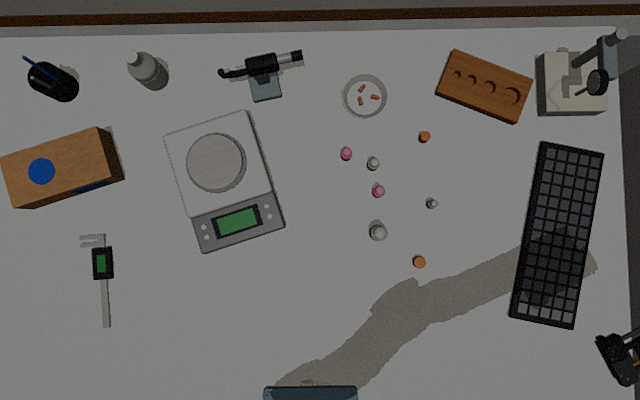

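View pics/sc0.png

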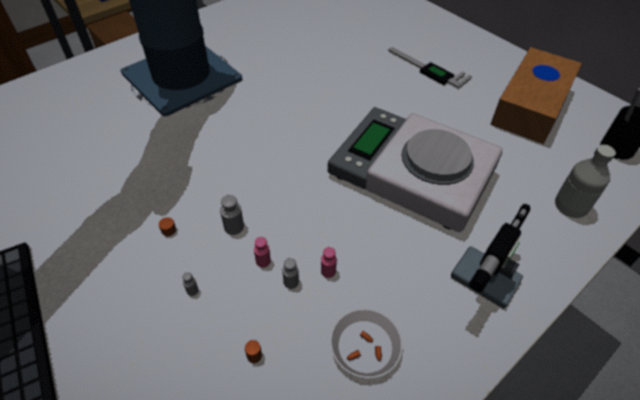

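Top view: the middle weight is at about (373,163), the large one at (378,232) and the small one at (432,203). The pink decoys are at (346,153) and (378,190), and the pan centre is near (216,163). The scene view agrees, with the middle weight at (290,272).

```bash
python3 - <<'E'
from h import *
P,p,E=cloud('top0'); print('cam',E[:3,3].round(3))
for n,u,v in [('mid',373,163),('large',378,232),('small',432,203),('pink1',346,153),('pink2',378,190)]:
    b=P[v-14:v+15,u-14:u+15].reshape(-1,3); b=b[(b[:,2]>.012)&(b[:,2]<.12)]
    zt=np.percentile(b[:,2],97); k=b[b[:,2]>zt-.008]
    print(n,len(b),'top z',zt.round(4),'knob',k.mean(0).round(4),'ext',np.ptp(k,0).round(4))
b=P[110:220,160:270].reshape(-1,3)
import collections
h,e=np.histogram(b[:,2],bins=np.arange(0,.12,.004)); print([(round(x,3),c) for x,c in zip(e,h) if c>50])
k=P[120:205,170:260].reshape(-1,3); k=k[abs(k[:,2]-.088)<.004]
(c,r)=cv2.minEnclosingCircle(k[:,:2].astype(np.float32)); print('pan',k.mean(0),c,r,np.ptp(k,0))
# scene
P,p,E=cloud('sc0'); 
for n,u,v in [('mid',290,272),('mid knob',290,264)]:
    b=P[v-20:v+18,u-14:u+14].reshape(-1,3); b=b[(b[:,2]>.012)&(b[:,2]<.12)]
    print(n,len(b),b.mean(0),b.max(0))
k=P[110:190,390:485].reshape(-1,3); k=k[abs(k[:,2]-.088)<.004]
print('pan',k.mean(0),cv2.minEnclosingCircle(k[:,:2].astype(np.float32)))
E
```

```text
cam [ 0.479 -0.043  1.115]
mid 123 top z 0.0634 knob [ 0.6195 -0.156   0.0604] ext [0.0189 0.0182 0.0096]
large 240 top z 0.0798 knob [ 0.4615 -0.1631  0.0767] ext [0.0243 0.0249 0.0096]
small 78 top z 0.0492 knob [ 0.5254 -0.2898  0.0469] ext [0.0138 0.014  0.0086]
pink1 125 top z 0.0636 knob [ 0.6449 -0.0939  0.0606] ext [0.0186 0.0182 0.008 ]
pink2 116 top z 0.0646 knob [ 0.5561 -0.1663  0.0609] ext [0.0185 0.018  0.0089]
[(np.float64(0.0), np.int64(1173)), (np.float64(0.04), np.int64(143)), (np.float64(0.044), np.int64(573)), (np.float64(0.048), np.int64(385)), (np.float64(0.052), np.int64(79)), (np.float64(0.056), np.int64(68)), (np.float64(0.06), np.int64(344)), (np.float64(0.064), np.int64(2860)), (np.float64(0.068), np.int64(1948)), (np.float64(0.072), np.int64(241)), (np.float64(0.08), np.int64(53)), (np.float64(0.084), np.int64(1348)), (np.float64(0.088), np.int64(886))]
pan [0.62368704 0.19835325 0.08754517] (0.6239142417907715, 0.19873110949993134) 0.06052013486623764 [0.11769524 0.11804137 0.00798884]
mid 372 [ 0.62402073 -0.15856394  0.04317901] [ 0.63322142 -0.14289756  0.06528304]
mid knob 342 [ 0.62365425 -0.15818582  0.04547285] [ 0.63322142 -0.14289756  0.06528304]
pan [0.624527   0.19776691 0.08822714] ((0.6229831576347351, 0.2000756412744522), 0.061157792806625366)
```

Emit:
send_rows:
  turn:
    - [0,0,0]
    - [0,0,0]
    - [0,0,0]
    - [0,0,0]
    - [0,0,0]
    - [0,0,0]
    - [0,0,0]
    - [0,0,0]
    - [0,0,0]
    - [0,0,0]
    - [0,0,0]
    - [0,0,0]
  dp:
    - [48.9,-23.9,7]
    - [48.9,-23.9,7]
    - [48.9,-23.9,7]
    - [48.9,-23.9,7]
    - [48.9,-23.9,7]
    - [48.9,-23.9,7]
    - [48.9,-23.9,7]
    - [48.9,-23.9,7]
    - [48.9,-23.9,7]
    - [48.9,-23.9,7]
    - [48.9,-23.9,7]
    - [48.9,-23.9,7]
  gripper: [0,0,0,0,0,0,0,0,0,0,0,0]

```text
t: 1.3
ee_pos: [0.6227, -0.1466, 0.1674]
eef_rot: [-3.053, -0.719, -0.003]
wrist_force: [0.5, 0.0, 0.3]
gripper_width: 0.0877
gripper_force: 0.0
```

Emit:
send_rows:
  turn:
    - [0,0,0]
    - [0,0,0]
    - [0,0,0]
  dp:
    - [0,0,0]
    - [0,0,0]
    - [0,0,0]
  gripper: [0,0,0]

```text
t: 1.6
ee_pos: [0.6184, -0.1585, 0.1688]
eef_rot: [3.062, 0.699, -0.001]
wrist_force: [-0.2, -0.7, 0.2]
gripper_width: 0.0882
gripper_force: 0.0
```

```bash
python3 - <<'E'
from h import *
s=sense();look('wrist','w1')
print(s['t'],s['ee_pos'],R.from_rotvec(s['eef_rot']).as_matrix().round(3).tolist())
P,p,E=cloud('w1')
m=((abs(P[:,:,2]-.060)<.006)).astype(np.uint8)
n,l,st,c=cv2.connectedComponentsWithStats(m)
for i in range(1,n):
    if st[i,4]>100:
        k=P[l==i]; print(c[i].round(),st[i],k.mean(0).round(4),np.ptp(k,0).round(4),p[l==i].mean(0).round())
E
```

```text
1.6 [ 0.61843785 -0.15845591  0.16879339] [[0.901, 0.434, -0.0], [0.434, -0.901, -0.001], [-0.001, 0.001, -1.0]]
[20. 69.] [   1    0   36  142 2535] [0.611  0.0918 0.0608] [0.103  0.0323 0.012 ] [108. 105. 105.]
[263. 135.] [250 123  27  26 534] [ 0.6465 -0.0936  0.0615] [0.0202 0.0206 0.0089] [144.  85. 102.]
[318. 194.] [307 182  24  25 463] [ 0.6218 -0.1545  0.0614] [0.02   0.0204 0.0089] [108. 107. 105.]
[299. 260.] [288 249  23  23 417] [ 0.5588 -0.1652  0.0611] [0.0212 0.0206 0.0091] [143.  85. 102.]
[258. 331.] [240 325  33  19 317] [ 0.4687 -0.1615  0.0571] [0.024  0.0302 0.0113] [95. 95. 93.]
```

View pics/w1.png

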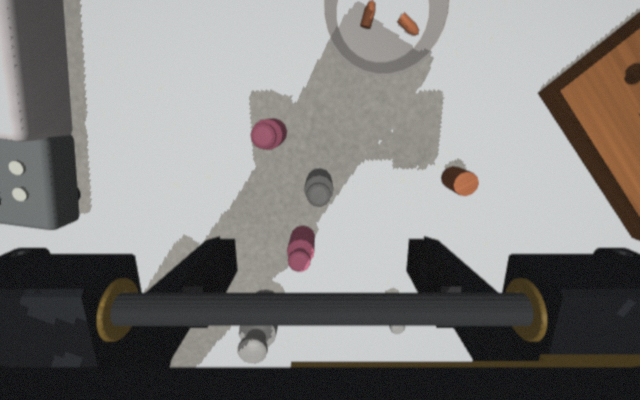

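The wrist view shows the grey knob at (318,190), with pink ones at (266,133) and (299,258). Both pinks are well off the closing line, and the position agrees with the top view to about 2 mm, so I'm descending.

Emit:
send_rows:
  turn:
    - [0,0,0]
    - [0,0,0]
    - [0,0,0]
    - [0,0,0]
    - [0,0,0]
    - [0,0,0]
    - [0,0,0]
    - [0,0,0]
    - [0,0,0]
    - [0,0,0]
  dp:
    - [0.4,-0.2,2]
    - [0.4,-0.2,5]
    - [0.4,-0.2,8]
    - [0.4,-0.2,11]
    - [0.4,-0.2,13]
    - [0.4,-0.2,14.5]
    - [0.4,-0.2,15.3]
    - [0.4,-0.2,15.6]
    - [0.4,-0.2,15.6]
    - [0.4,-0.2,15.6]
  gripper: [0,0,0,0,0,0,0,0,0,0]

```text
t: 2.65
ee_pos: [0.6229, -0.153, 0.0137]
eef_rot: [3.061, 0.703, 0.002]
wrist_force: [0.0, -0.2, -1.4]
gripper_width: 0.088
gripper_force: 0.0
```

Emit:
send_rows:
  turn:
    - [0,0,0]
    - [0,0,0]
    - [0,0,0]
    - [0,0,0]
    - [0,0,0]
    - [0,0,0]
    - [0,0,0]
    - [0,0,0]
    - [0,0,0]
    - [0,0,0]
  dp:
    - [0,0,0]
    - [0,0,0]
    - [0,0,0]
    - [0,0,0]
    - [0,0,0]
    - [0,0,0]
    - [0,0,0]
    - [0,0,0]
    - [0,0,0]
    - [0,0,0]
  gripper: [60,90,110,130,145,160,180,200,220,220]
  force: 20

```text
t: 3.65
ee_pos: [0.6221, -0.1529, 0.0127]
eef_rot: [3.062, 0.704, 0.0]
wrist_force: [0.2, -0.1, 0.6]
gripper_width: 0.0263
gripper_force: 20.0
```

Emit:
send_rows:
  turn:
    - [0,0,0]
    - [0,0,0]
    - [0,0,0]
    - [0,0,0]
    - [0,0,0]
    - [0,0,0]
    - [0,0,0]
    - [0,0,0]
  dp:
    - [0,0,-0.5]
    - [0,0,-1.5]
    - [0,0,-3.5]
    - [0,0,-6]
    - [0,0,-9]
    - [0,0,-12]
    - [0,0,-14]
    - [0,0,-14]
  gripper: [220,220,220,220,220,220,220,220]

```text
t: 4.45
ee_pos: [0.6243, -0.1531, 0.1566]
eef_rot: [3.059, 0.703, 0.009]
wrist_force: [1.1, 0.7, -1.7]
gripper_width: 0.0259
gripper_force: 20.0
```

Emit:
send_rows:
  turn:
    - [0,0,0]
    - [0,0,0]
    - [0,0,0]
    - [0,0,0]
    - [0,0,0]
    - [0,0,0]
    - [0,0,0]
    - [0,0,0]
    - [0,0,0]
    - [0,0,0]
    - [0,0,0]
    - [0,0,0]
  dp:
    - [1,-2,0]
    - [2.5,-5.1,0]
    - [4.4,-9,0]
    - [6.3,-13,0]
    - [8.3,-17,0]
    - [10.2,-21,0]
    - [12.2,-25,0]
    - [13.7,-28,0]
    - [14.9,-30.4,0]
    - [15.4,-31.6,0]
    - [15.4,-31.6,0]
    - [15.4,-31.6,0]
  gripper: [220,220,220,220,220,220,220,220,220,220,220,220]

```text
t: 5.65
ee_pos: [0.6226, 0.1966, 0.152]
eef_rot: [3.061, 0.701, -0.002]
wrist_force: [-0.9, -0.6, -3.1]
gripper_width: 0.0259
gripper_force: 20.0
```

```bash
python3 - <<'E'
from h import *
s=sense();print(s['t'],s['ee_pos'],s['wrist_force'],s['gripper_width'],s['gripper_force'],s['eef_rot'])
look('scene','sc1');look('wrist','w2')
im=np.hstack([cv2.imread('pics/sc1.png')[60:260,300:560],cv2.imread('pics/w2.png')[150:350,190:450]])
cv2.imwrite('pics/c1.png',cv2.resize(im,None,fx=1.5,fy=1.5))
P,p,E=cloud('w2'); m=abs(P[:,:,2]-.088)<.004; k=P[m]
print(len(k)); c,r=cv2.minEnclosingCircle(k[:,:2].astype(np.float32)); print(c,r)
E
```

```text
5.65 [0.6225548  0.19663094 0.15202417] [-0.94633262 -0.58089281 -3.05368051] 0.025905472033682847 19.998282655142248 [ 3.06062153e+00  7.01201173e-01 -2.18635135e-03]
16401
(0.6965436935424805, 0.15244339406490326) 0.14617878198623657
```

View pics/c1.png

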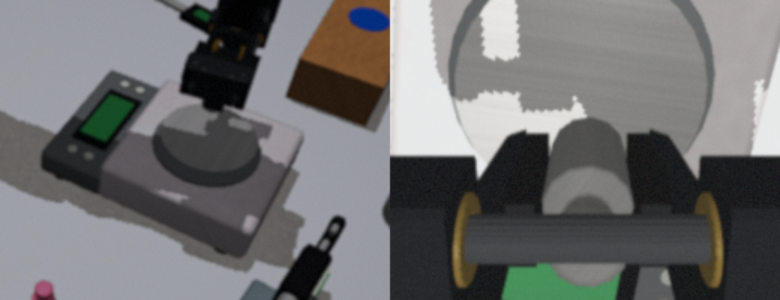

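The weight is held upright above the pan: in the left crop it sits over the disc at (207,140), and in the right crop it is between the fingers. Lowering gently now.

Emit:
send_rows:
  turn:
    - [0,0,0]
    - [0,0,0]
    - [0,0,0]
    - [0,0,0]
    - [0,0,0]
    - [0,0,0]
    - [0,0,0]
    - [0,0,0]
    - [0,0,0]
  dp:
    - [0.1,-0.1,0.5]
    - [0.15,-0.15,1.5]
    - [0.15,-0.15,2.5]
    - [0.15,-0.15,3.3]
    - [0.15,-0.15,3.8]
    - [0.15,-0.15,4.2]
    - [0.15,-0.15,4.5]
    - [0.15,-0.15,4.6]
    - [0.15,-0.15,4.6]
  gripper: [220,220,220,220,220,220,220,220,220]

```text
t: 6.65
ee_pos: [0.6234, 0.2009, 0.1068]
eef_rot: [-3.062, -0.704, -0.0]
wrist_force: [0.5, -0.5, -2.6]
gripper_width: 0.0263
gripper_force: 20.0
```

Emit:
send_rows:
  turn:
    - [0,0,0]
    - [0,0,0]
    - [0,0,0]
    - [0,0,0]
  dp:
    - [0,0,0]
    - [0,0,0]
    - [0,0,0]
    - [0,0,0]
  gripper: [220,220,220,220]

```text
t: 7.05
ee_pos: [0.6234, 0.2008, 0.1068]
eef_rot: [-3.062, -0.704, -0.0]
wrist_force: [-1.0, 0.9, -2.1]
gripper_width: 0.0267
gripper_force: 20.0
```

Emit:
send_rows:
  turn:
    - [0,0,0]
    - [0,0,0]
    - [0,0,0]
    - [0,0,0]
    - [0,0,0]
  dp:
    - [0,0,0.1]
    - [0,0,0.2]
    - [0,0,0.3]
    - [0,0,0.4]
    - [0,0,0.4]
  gripper: [220,220,220,220,220]

```text
t: 7.55
ee_pos: [0.6232, 0.2008, 0.1025]
eef_rot: [3.062, 0.704, -0.001]
wrist_force: [-0.4, 0.0, -1.8]
gripper_width: 0.0262
gripper_force: 20.0
```

Emit:
send_rows:
  turn:
    - [0,0,0]
    - [0,0,0]
    - [0,0,0]
    - [0,0,0]
    - [0,0,0]
  dp:
    - [-0.05,0.12,0]
    - [-0.05,0.12,0.1]
    - [-0.05,0.12,0.2]
    - [-0.05,0.12,0.25]
    - [-0.05,0.12,0.25]
  gripper: [220,220,220,220,220]

```text
t: 8.05
ee_pos: [0.6235, 0.1994, 0.1002]
eef_rot: [3.062, 0.704, 0.0]
wrist_force: [0.6, -0.1, -1.0]
gripper_width: 0.0265
gripper_force: 20.0
```

Emit:
send_rows:
  turn:
    - [0,0,0]
    - [0,0,0]
    - [0,0,0]
  dp:
    - [0,0,0.1]
    - [0,0,0.1]
    - [0,0,0.1]
  gripper: [220,220,220]

```text
t: 8.35
ee_pos: [0.6235, 0.1995, 0.0993]
eef_rot: [3.062, 0.704, 0.0]
wrist_force: [1.1, -0.2, -0.5]
gripper_width: 0.0263
gripper_force: 20.0
```

Emit:
send_rows:
  turn:
    - [0,0,0]
    - [0,0,0]
    - [0,0,0]
  dp:
    - [0,0,0.05]
    - [0,0,0.1]
    - [0,0,0.1]
  gripper: [220,220,220]

```text
t: 8.65
ee_pos: [0.6235, 0.1995, 0.0983]
eef_rot: [3.062, 0.704, 0.0]
wrist_force: [0.1, -1.7, 1.3]
gripper_width: 0.0263
gripper_force: 20.0
```

Emit:
send_rows:
  turn:
    - [0,0,0]
    - [0,0,0]
  dp:
    - [0,0,0]
    - [0,0,0]
  gripper: [220,220]

```text
t: 8.85
ee_pos: [0.6235, 0.1995, 0.0983]
eef_rot: [3.062, 0.704, 0.0]
wrist_force: [1.3, -1.2, 0.4]
gripper_width: 0.0263
gripper_force: 20.0
```

Emit:
send_rows:
  turn:
    - [0,0,0]
    - [0,0,0]
  dp:
    - [0,0,0]
    - [0,0,0]
  gripper: [220,220]

```text
t: 9.05
ee_pos: [0.6235, 0.1995, 0.0982]
eef_rot: [3.062, 0.704, 0.0]
wrist_force: [0.7, -1.4, -0.0]
gripper_width: 0.026
gripper_force: 20.0
```

```bash
python3 - <<'E'
from h import *
f=[]
for i in range(4):
    eyes.read_camera('top'); f.append(sense()['wrist_force'][2])
print(f,sense()['ee_pos'],sense()['t'])
E
```

```text
[np.float64(0.8917083289101825), np.float64(0.21331050818111613), np.float64(0.963452660488387), np.float64(0.14767438110728784)] [0.62348532 0.19950583 0.09823564] 9.25
```

The weight is now fully carried by the pan, so I'll release slowly.

Emit:
send_rows:
  turn:
    - [0,0,0]
    - [0,0,0]
    - [0,0,0]
    - [0,0,0]
    - [0,0,0]
    - [0,0,0]
    - [0,0,0]
    - [0,0,0]
  dp:
    - [0,0,0]
    - [0,0,0]
    - [0,0,0]
    - [0,0,0]
    - [0,0,0]
    - [0,0,0]
    - [0,0,0]
    - [0,0,0]
  gripper: [175,165,150,130,110,80,50,50]
  force: 5

```text
t: 10.05
ee_pos: [0.6234, 0.1995, 0.0982]
eef_rot: [3.062, 0.704, -0.0]
wrist_force: [-0.3, -0.0, -0.7]
gripper_width: 0.0704
gripper_force: 0.0
```

Emit:
send_rows:
  turn:
    - [0,0,0]
    - [0,0,0]
    - [0,0,0]
    - [0,0,0]
    - [0,0,0]
    - [0,0,0]
    - [0,0,0]
    - [0,0,0]
    - [0,0,0]
    - [0,0,0]
    - [0,0,0]
  dp:
    - [0,0,-0.5]
    - [0,0,-1.5]
    - [0,0,-3]
    - [0,0,-5]
    - [0,0,-7]
    - [0,0,-9]
    - [0,0,-11]
    - [-4,0,-14]
    - [-8,0,-14]
    - [-12,0,-14]
    - [-12,0,-14]
  gripper: [50,50,50,50,50,50,50,50,50,50,50]

```text
t: 11.15
ee_pos: [0.5111, 0.1444, 0.239]
eef_rot: [3.061, 0.701, -0.005]
wrist_force: [0.6, 0.2, 0.5]
gripper_width: 0.071
gripper_force: 0.0
```

```bash
python3 - <<'E'
from h import *
s=sense();print(s['t'],s['ee_pos'],s['wrist_force'],s['gripper_width'])
look('scene','sc2');look('top','t2')
im=np.hstack([cv2.imread('pics/sc2.png')[60:260,300:560],cv2.imread('pics/t2.png')[80:280,160:460]])
cv2.imwrite('pics/c2.png',cv2.resize(im,None,fx=1.4,fy=1.4))
P,p,E=cloud('sc2'); k=P[60:190,390:485].reshape(-1,3); w=k[(k[:,2]>.12)&(k[:,2]<.16)&(np.hypot(k[:,0]-.6235,k[:,1]-.1985)<.06)]
print(len(w),w.mean(0),w.max(0),np.ptp(w,0))
E
```

```text
11.15 [0.5111398  0.1443792  0.23901871] [0.56700861 0.16037194 0.4611894 ] 0.07097792222961696
238 [0.62257643 0.19325213 0.13530966] [0.63393046 0.20707843 0.15024032] [0.02680088 0.02354876 0.03006247]
```

View pics/c2.png

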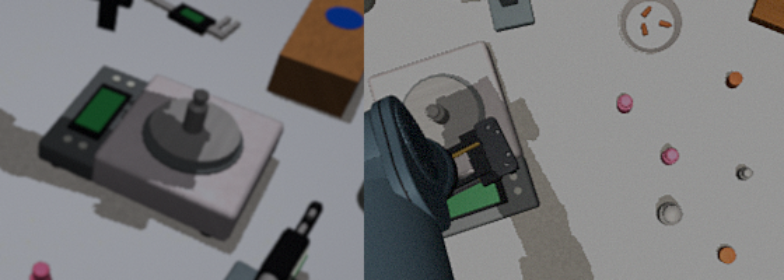

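The weight stands upright in the middle of the pan, at (198,110) in the left crop. The large and small weights are untouched, at (670,213) and (745,173) in the right crop. The gripper is clear, so I'm handing in.

Emit:
send_rows:
  turn:
    - [0,0,0]
    - [0,0,0]
    - [0,0,0]
  dp:
    - [0,0,0]
    - [0,0,0]
    - [0,0,0]
  gripper: [50,50,50]

```text
t: 11.55
ee_pos: [0.5162, 0.1477, 0.2382]
eef_rot: [-3.061, -0.704, -0.0]
wrist_force: [-0.4, 0.2, -0.6]
gripper_width: 0.071
gripper_force: 0.0
```

```bash
python3 -c "
from station import env
print(env.sign_off())"
```

```text
the job is handed in; nothing more can be done
None
```

The middle check weight stands upright in the middle of the balance pan, set down gently at about 11.5 s; the other two weights were not touched, and the job is handed in.

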